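# Shut the cupboard door on the wax tin

## Robot

A 7-joint arm with a two-finger parallel gripper is mounted at the origin on the work surface; the furniture and walls round the work are solid. World frame = base frame: x ahead of the robot, y to its left, z up, the work surface at z = 0. Lengths are in m, angles in rad, forces in N, time in s.
With the tool pointing down it reaches from about 0.375 to 0.925 m from the base axis. Payload 3.1 kg.
Tool frame: the origin (TCP) lies midway between the tips of the shut fingers; the grasp point (between the pads) lies 19 mm behind it (arm.pinch_z is the distance from the TCP to the grasp point, in m); z points along the fingers, y is the line along which they close (so a half turn about z gives the same grasp; the last joint's range is limited). The gripper opens to 85 mm and grips with 20 to 120 N. Pads are 22 mm wide; open, the fingers measure 114 mm over their backs; the gripper's body (76 mm by 85 mm) begins 54 mm behind the grasp point. The pads swing forward as they close: fully open they stand 13 mm farther back than shut.
Start: joints at [-1.299, 0.383, 0.044, 1.598, -0.018, 1.161, -0.05], TCP at [0.235, 0.606, 0.231] pointing down, gripper open.
Joint ranges: [-2.61, 2.61], [-0.41, 2.15], [-1.48, 1.57], [0, 2.5], [-1.57, 4.71], [0.05, 1.97], [-2.85, 2.85]. Speed limits (rad/s): [2.79, 2.79, 3.14, 3.14, 3.14, 3.14, 3.14].

## Interface

Orientations are given as a unit quaternion [x, y, z, w].
In Python, from rig import arm gives the robot as it stands. The module is installed in compiled form; this text tells all that it offers.
- The arm moves only by the shell command python3 -m handwheel 'ROWS' [FORCE]. ROWS is JSON, a list of rows, each a list of 7 numbers: the shift along the tool's x, y, z in cm, then the turn, a rotation vector about the tool's x, y, z in degrees, then the opening, from 0 (shut) to 1 (fully open). In form: [[dx, dy, dz, ax, ay, az, gripper], ...]. A call has 1 to 12 rows; each row shifts and turns the commanded pose from where the row before left it, along the tool's axes as they then stand; what a row does not reach is not made up. A row lasts 1/10 s, in which the tool goes at most 50 mm and 8.59 degrees, less where a joint would pass 70% of its speed; a pose out of reach is approached as far as the arm can. A call is refused whole if a number of a shift passes 5 or a number of a turn 8.59, either way. A call with a gripper value outside its range is refused whole. The fingers move at their own pace and stop on an object; FORCE is the grip in N (left out, the last holds). Time passes only in rows, so rows that do not move let the fingers close. It gives the time, the measured TCP pose, the force, the opening and the grip force at its end, in the units of the state.
- arm.read_state(): the state, without advancing time (a new reading comes with each control period).
- arm.get_image(name): name is "side" or "top" or "wrist"; returns a dict with "img" (480x640x3 uint8, blue, green, red), "fx", "fy", "cx", "cy" (pixels), "k1" (the pictures are not rectified: a ray, as slopes to the right and down, at radius r is drawn at 1 + k1 r^2 times it, then the intrinsics apply), "world_to_cam" (4x4, takes a point from world to camera coordinates); the wrist camera has in their place "hand_eye" (4x4, takes a point from camera to tool coordinates, whose origin is the TCP and whose axes are the flange's). Camera axes: x right, y down, z forward; pixel columns grow to the right and rows downward; lengths in m; the calibration is good to about 2 mm. A picture is of the moment at which its call begins: read the wrist's pose just before it. There is no depth.
- arm.sign_off(): hands the job in; it is judged then, once.
Trained networks look in a picture, given as the dict that the camera call returned (one of the last four; its "shot" number tells which), for a name from the list of things; names that differ only in an ending like _2 or _b are one class to them, and where a whole thing is asked for, a point or a joint stands for the part that bears it (a point fixed in the world has none). Each returns a list of dicts, best first, with "confidence" (0 to 1); they miss things now and then, are a little off and sometimes report something else, mostly with a low value. They report only what shows in the picture. A call takes as long as a camera call. They do not tell look-alikes from the thing itself.
- arm.cut_out(target, picture): "pixels" (480x640 bool, what is visible of it) and "point" ([column, row] in pixels, amid what is visible of it).
- arm.mark_of(target, picture): "point" ([column, row] in pixels: a listed point, or the origin of a listed thing).
The state is a dict: "time": time; "q": joint angles; "joint_velocities": joint speeds; "joint_efforts": joint torques, N m; "position": TCP position; "orientation": TCP orientation; "force": force on the tool from outside, world axes, zero at the start; "torque": the same for the moment, N m; "gripper_width": finger opening in m; "grasp_force": force on a finger pad.
Only numpy, scipy, OpenCV 4.12 (cv2) and the standard library are available. Lean on these libraries where they do the work, as an engineer would, in place of code of your own. Each camera call takes 0.05 s, during which the arm holds its last target. There are 200 camera calls.

## Task

The flat wax tin has been put back in one of the two bays of the little bench cupboard. Push the door of that bay fully shut, until it seats on its catch and stays there, and leave the other bay's door standing open.

Things in the scene. Friction and masses are not known exactly. Their poses are not given: they have to be found in the camera images.
- cupboard: fixed plywood cupboard (mm), 180 deep (x), 336 wide (y), 200 high. Origin: centre of underside, on the bench; x to its back, y to its left seen from the robot, z up. Open front at x = -90. Divider at y = 0 between left (y > 0) and right bay; bay floors at z = 32. Two 12 thick doors 165 wide, z = 24 to 196, hinged upright at x = -90, y = +168 and -168; shut, their outer faces lie at x = -104.
- left_door (a joint): left door's angle, rad: 0 shut and seated, 1.57 straight out towards the robot, stop 1.75. Stays where left. In the last 0.11 rad a spring roller resists (about 4 N at the free edge); inside 0.04 it has snapped over and pulls the door home, outside it pushes back. Knob (24 mm across, 22 out) on the outer face 143 mm from the hinge, z = 86; the face above z = 105 is clear.
- right_door (a joint): the same for the right door, the mirror image of the left one: 0 shut and seated, growing as its free edge swings out towards the robot.
- wax_tin: round flat tin of board wax with a green lid, 86 mm across, 35 mm high, standing loose on the floor of one bay. Origin: centre of its underside. The other bay holds a roll of masking tape, a flat ring 104 mm across.
Not all that is in view belongs to the job. There is more than one size of the wax_tin; the job needs the largest.

How it is judged:
At the end, for the whole second after the job is handed in: The door of the bay with the wax tin is seated on its catch (opening angle under 0.03 rad), the other door still stands open by more than 0.7 rad, and the tin rests inside its bay (((y of wax_tin in the frame of cupboard above 0.03 m and value of joint left_door below 0.03 rad and value of joint right_door above 0.7 rad) or (y of wax_tin in the frame of cupboard below -0.03 m and value of joint right_door below 0.03 rad and value of joint left_door above 0.7 rad)) and x of wax_tin in the frame of cupboard above -0.06 m and horizontal distance between wax_tin and cupboard below 0.17 m and linear speed of wax_tin below 0.02 m/s); the robot touches nothing.
It also fails if it takes over 32 s, if anything falls off the work surface, if the arm or the gripper's body presses on something with over 40 N, if the wrist force passes 120 N, or if a joint passes its speed limit or range.

## Working session

There is one attempt and no reset: what is moved stays moved. The work goes in short steps, Python scripts to look and compute and a shell command to move; the robot and the scene stay as the last step left them, time stands still between calls to the robot, and variables do not carry over. Pictures are saved under pics/ and viewed, at most 10 in all, crops included, and the job is handed in when it is done.

```bash
mkdir -p pics
cat > h.py <<'E'
import numpy as np,cv2
from rig import arm
def ray(p,uv,T=None):
    K=np.array([[p['fx'],0,p['cx']],[0,p['fy'],p['cy']],[0,0,1.]])
    u=cv2.undistortPoints(np.array([[uv]],float),K,np.array([p['k1'],0,0,0.]))[0,0]
    M=np.linalg.inv(p['world_to_cam']) if T is None else T
    return M[:3,3],M[:3,:3]@np.r_[u,1]
def atz(p,uv,z,T=None):
    o,d=ray(p,uv,T);return o+d*(z-o[2])/d[2]
def proj(p,P):
    M=np.array(p['world_to_cam'])
    K=np.array([[p['fx'],0,p['cx']],[0,p['fy'],p['cy']],[0,0,1.]])
    r,_=cv2.Rodrigues(M[:3,:3]);return cv2.projectPoints(np.array(P,float).reshape(-1,1,3),r,M[:3,3],K,np.array([p['k1'],0,0,0.]))[0][:,0]
E
python3 - <<'E'
from h import *
np.set_printoptions(precision=3,suppress=True)
for n in ['top','side']:
    p=arm.get_image(n);cv2.imwrite(f'pics/{n}0.png',p['img'])
    print(n,np.linalg.inv(p['world_to_cam']))
    for t in ['cupboard','left_door','right_door','wax_tin']:
        for m in arm.cut_out(t,p)[:4]: print(t,m['confidence'],m['point'],m['pixels'].sum())
        for m in arm.mark_of(t,p)[:3]: print(' mark',m['confidence'],m['point'],atz(p,m['point'],0))
E
```

```text
top [[ 0.305 -0.736  0.605  0.046]
 [-0.952 -0.234  0.195 -0.202]
 [-0.002 -0.635 -0.772  0.754]
 [ 0.     0.     0.     1.   ]]
cupboard 0.76 [325.8, 230.2] 27865
 mark 0.65 [332.3, 256.2] [ 0.624 -0.053  0.   ]
left_door 0.71 [219.1, 276.5] 3566Traceback (most recent call last):
  File "<stdin>", line 8, in <module>
ValueError: it knows: cupboard, wax_tin
```

Run:
```python
from h import *
np.set_printoptions(precision=3,suppress=True)
for n in ['top','side']:
    p=arm.get_image(n);cv2.imwrite(f'pics/{n}0.png',p['img'])
    print(n,np.linalg.inv(p['world_to_cam']))
    for t in ['cupboard','left_door','right_door','wax_tin']:
        for m in arm.cut_out(t,p)[:4]: print(t,m['confidence'],m['point'],m['pixels'].sum())
    for t in ['cupboard','wax_tin']:
        for m in arm.mark_of(t,p)[:3]: print(' mark',m['confidence'],m['point'],atz(p,m['point'],0))
```

```text
top [[ 0.305 -0.736  0.605  0.046]
 [-0.952 -0.234  0.195 -0.202]
 [-0.002 -0.635 -0.772  0.754]
 [ 0.     0.     0.     1.   ]]
cupboard 0.73 [324.6, 226.4] 27457
left_door 0.97 [218.3, 277.5] 3605
right_door 0.94 [420.8, 318.5] 2723
wax_tin 0.95 [369.8, 258.8] 1580
wax_tin 0.78 [442.5, 274.5] 633
wax_tin 0.71 [472.3, 315.9] 871
 mark 0.83 [331.1, 257.3] [ 0.62  -0.051  0.   ]
 mark 0.9 [439.2, 277.8] [ 0.636 -0.28   0.   ]
 mark 0.88 [473.5, 319.2] [ 0.557 -0.358  0.   ]
side [[ 0.004  0.808 -0.589  1.238]
 [ 1.    -0.014 -0.012 -0.016]
 [-0.018 -0.589 -0.808  0.938]
 [ 0.     0.     0.     1.   ]]
cupboard 0.91 [308.8, 236.5] 22689
left_door 0.85 [374.9, 154.5] 1016
right_door 0.58 [222.5, 170.5] 676
wax_tin 0.93 [204.3, 272.4] 602
wax_tin 0.62 [180.7, 245.8] 550
 mark 0.55 [308.3, 269.9] [ 0.62  -0.054  0.   ]
 mark 0.78 [183.0, 251.1] [ 0.563 -0.349  0.   ]
 mark 0.64 [205.3, 275.3] [ 0.631 -0.287  0.   ]
```

View pics/top0.png

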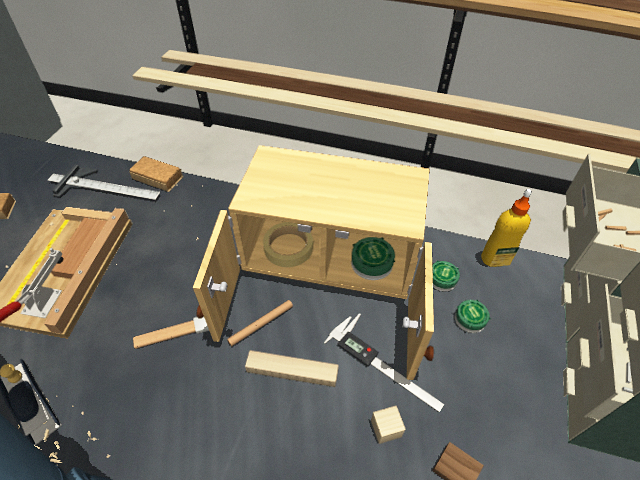

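View pics/side0.png

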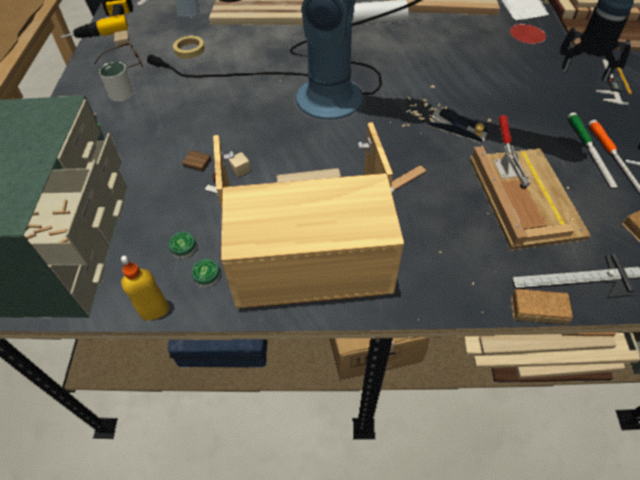

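Top view: the large green tin is in the right bay at (370,258), the tape roll in the left bay at (288,245). The smaller tins stand outside at (443,275) and (473,316). Both doors stand open, so the right door is the one to shut. Next I'll fit the cupboard pose and door angle.

```bash
cat > fit.py <<'E'
from h import *
from scipy.optimize import least_squares
np.set_printoptions(precision=3,suppress=True)
def c2w(x,P):
    c,s=np.cos(x[2]),np.sin(x[2]);P=np.atleast_2d(P)
    return np.c_[x[0]+c*P[:,0]-s*P[:,1],x[1]+s*P[:,0]+c*P[:,1],P[:,2]]
def door(a,side,pts):  # pts: (dist from hinge, outward thickness, z)
    # closed: extends from y=168*side toward centre; outward = -x
    y0=.168*side;u=np.array([-np.sin(a),-side*np.cos(a)]);n=np.array([-np.cos(a),side*np.sin(a)])
    return np.array([[-.09+d*u[0]+t*n[0],y0+d*u[1]+t*n[1],z] for d,t,z in pts])
E
python3 - <<'E'
from fit import *
t=arm.get_image('top');s=arm.get_image('side')
top=lambda x,sx,sy:[x*.09*1,0,0]
C={'fl':[-.09,.168,.2],'fr':[-.09,-.168,.2],'bl':[.09,.168,.2],'br':[.09,-.168,.2]}
ot={'fl':(231,210),'fr':(426,242),'bl':(260,147),'br':(429,168)}
os_={'fr':(222,191),'fl':(389,175),'bl':(400,241),'br':(222,257)}
def f(x): return np.r_[tuple((proj(p,c2w(x,C[k]))[0]-o[k]) for p,o in((t,ot),(s,os_)) for k in o)]
r=least_squares(f,[.62,-.05,0],loss='soft_l1');x=r.x;print(x,f(x).round(1))
P=lambda z,sd:None
box=[np.array([[-.104,-.02,.2]])]
# fit door angles by mask IoU
res={}
for nm,sd in(('left_door',1),('right_door',-1)):
    ms=[(p,arm.cut_out(nm,p)) for p in(t,s)]
    for p,m in ms:
        if not m: continue
        best=[]
        M=m[0]['pixels']
        for a in np.arange(.6,1.76,.02):
            pts=[(d,th,z) for d in(0,.165) for th in(.002,.014) for z in(.024,.196)]
            h=cv2.convexHull(proj(p,c2w(x,door(a,sd,pts))).astype(np.float32))
            I=np.zeros((480,640),np.uint8);cv2.fillConvexPoly(I,h.astype(int),1)
            best.append(((I.astype(bool)&M).sum()/(I.astype(bool)|M).sum(),a))
        print(nm,m[0]['confidence'],sorted(best)[::-1][:4])
        res.setdefault(nm,max(best)[1])
m=[m for m in arm.cut_out('wax_tin',t)];print([(k['point'],k['confidence'],atz(t,k['point'],.067)) for k in m])
I=t['img'].copy()
for nm,sd in(('left_door',1),('right_door',-1)):
    pts=[(d,th,z) for d in(0,.165) for th in(.002,.014) for z in(.024,.196)]
    q=proj(t,c2w(x,door(res[nm],sd,pts)))
    for i in range(8):
        for j in range(i):
            if bin(i^j).count('1')==1: cv2.line(I,tuple(q[i].astype(int).tolist()),tuple(q[j].astype(int).tolist()),(0,0,255),1)
for k in C:
    cv2.circle(I,tuple(proj(t,c2w(x,C[k]))[0].astype(int).tolist()),3,(255,0,0),1)
cv2.imwrite('pics/fit.png',cv2.resize(I[130:430,170:490],None,fx=2,fy=2))
print(res,proj(t,c2w(x,C['fr'])))
E
```

```text
[ 0.62  -0.051  0.098] [-2.5 -0.  -1.1 -1.2 -1.2 -0.8  1.2  1.6 -1.9 -4.5 -5.1 -2.9  1.5  0.9
 -3.5  2. ]
left_door 0.58 [(np.float64(0.9202470461868958), np.float64(1.5000000000000009)), (np.float64(0.9187279151943463), np.float64(1.4800000000000009)), (np.float64(0.8839719373988127), np.float64(1.4600000000000009)), (np.float64(0.8797090153286568), np.float64(1.520000000000001))]
left_door 0.79 [(np.float64(0.45607375271149675), np.float64(1.520000000000001)), (np.float64(0.4443820224719101), np.float64(1.540000000000001)), (np.float64(0.43924250394529196), np.float64(1.5000000000000009)), (np.float64(0.4177927927927928), np.float64(1.560000000000001))]
right_door 0.59 [(np.float64(0.8347826086956521), np.float64(1.620000000000001)), (np.float64(0.8123315363881402), np.float64(1.640000000000001)), (np.float64(0.794583186774534), np.float64(1.600000000000001)), (np.float64(0.7687096774193548), np.float64(1.660000000000001))]
right_door 0.97 [(np.float64(0.49849624060150377), np.float64(1.600000000000001)), (np.float64(0.46782740348221047), np.float64(1.620000000000001)), (np.float64(0.46749654218533887), np.float64(1.580000000000001)), (np.float64(0.4268696227663799), np.float64(1.560000000000001))]
[([445.5, 276.0], 0.81, array([ 0.591, -0.284,  0.067])), ([373.9, 259.4], 0.63, array([ 0.589, -0.145,  0.067])), ([472.5, 318.4], 0.63, array([ 0.513, -0.343,  0.067]))]
{'left_door': np.float64(1.5000000000000009), 'right_door': np.float64(1.620000000000001)} [[424.878 240.842]]
```

View pics/fit.png

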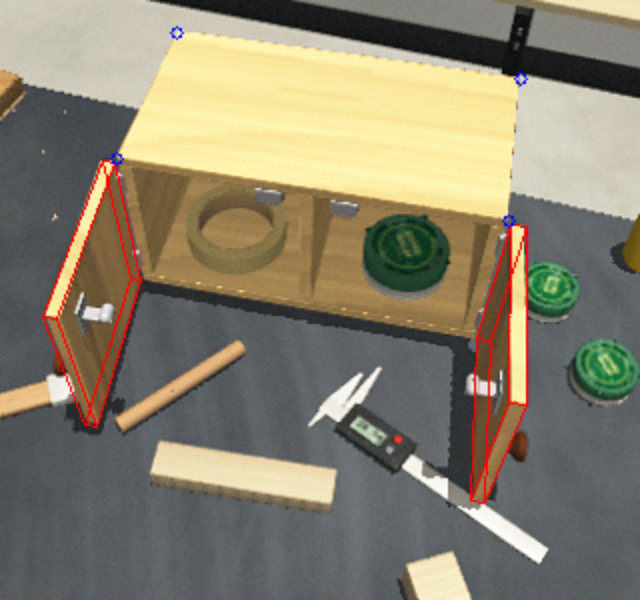

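```bash
cat > go.py <<'E'
import sys
from fit import *
from scipy.spatial.transform import Rotation as R
X=[.620,-.051,.098]
def off(a,d=.13,gap=0,z=.145):  # tool centre: gap beyond outer face (world)
    return c2w(X,door(a,-1,[(d,.014+gap,z)]))[0]
def rows(wps):
    st=arm.read_state();p=np.array(st['position']);r=R.from_quat(st['orientation'])
    print('t',st['time'],p,'F',np.array(st['force']),'R',r.as_matrix().round(3).tolist())
    for w in wps:
        d=r.inv().apply(np.array(w)-p)*100;n=int(np.ceil(np.abs(d).max()/4.5)) or 1
        print(np.array(w),'n',n,'row',(d/n).round(2),'norm',np.linalg.norm(d).round(1));p=np.array(w)
E
python3 - <<'E'
from go import *
e=off(1.62,.13,.055)
for a in(1.62,1.2,.8,.4,0):print(a,off(a,.13,.014))
rows([[.48,.25,.27],[.50,0,.27],[e[0],e[1],.27],e])
E
```

```text
1.62 [ 0.422 -0.274  0.145]
1.2 [ 0.414 -0.219  0.145]
0.8 [ 0.428 -0.168  0.145]
0.4 [ 0.46  -0.126  0.145]
0 [ 0.506 -0.1    0.145]
t 1.25 [0.235 0.606 0.231] F [ 0.244 -0.341  0.703] R [[-0.932, 0.361, -0.0], [0.361, 0.932, 0.0], [0.0, 0.0, -1.0]]
[0.48 0.25 0.27] n 8 row [-4.47 -3.04 -0.48] norm 43.4
[0.5  0.   0.27] n 6 row [-1.82 -3.76 -0.  ] norm 25.1
[ 0.428 -0.314  0.27 ] n 8 row [-0.59 -3.99 -0.  ] norm 32.2
[ 0.428 -0.314  0.145] n 3 row [-0.   -0.    4.17] norm 12.5
```

```bash
python3 -m handwheel '[[-3.57,-2.43,-0.39,0,0,0,0],[-3.57,-2.43,-0.39,0,0,0,0],[-3.57,-2.43,-0.39,0,0,0,0],[-3.57,-2.43,-0.39,0,0,0,0],[-3.57,-2.43,-0.39,0,0,0,0],[-3.57,-2.43,-0.39,0,0,0,0],[-3.57,-2.43,-0.39,0,0,0,0],[-3.57,-2.43,-0.39,0,0,0,0],[-3.57,-2.43,-0.39,0,0,0,0],[-3.57,-2.43,-0.39,0,0,0,0]]'
python3 - <<'E'
from go import *
e=off(1.62,.13,.055)
rows([[.50,0,.27],[e[0],e[1],.27],e])
E
```

```text
time: 2.25
position: [0.4808, 0.2489, 0.2708]
orientation: [0.184, 0.983, 0.0, 0.0]
force: [0.0, 1.1, 0.3]
gripper_width: 0.0001
grasp_force: 0.0
t 2.25 [0.481 0.249 0.271] F [0.016 1.12  0.314] R [[-0.932, 0.361, 0.001], [0.361, 0.932, 0.001], [-0.0, 0.001, -1.0]]
[0.5  0.   0.27] n 6 row [-1.8  -3.75  0.01] norm 25.0
[ 0.428 -0.314  0.27 ] n 8 row [-0.58 -3.99 -0.  ] norm 32.2
[ 0.428 -0.314  0.145] n 3 row [ 0.   -0.    4.17] norm 12.5
```

```bash
python3 -m handwheel '[[-1.8,-3.75,0,0,0,0,0],[-1.8,-3.75,0,0,0,0,0],[-1.8,-3.75,0,0,0,0,0],[-1.8,-3.75,0,0,0,0,0],[-1.8,-3.75,0,0,0,0,0],[-1.8,-3.75,0,0,0,0,0]]'; python3 -m handwheel '[[-0.58,-4,0,0,0,0,0],[-0.58,-4,0,0,0,0,0],[-0.58,-4,0,0,0,0,0],[-0.58,-4,0,0,0,0,0],[-0.58,-4,0,0,0,0,0],[-0.58,-4,0,0,0,0,0],[-0.58,-4,0,0,0,0,0],[-0.58,-4,0,0,0,0,0],[0,0,0,0,0,0,0]]'
python3 - <<'E'
from go import *
e=off(1.62,.13,.055)
rows([e]+[off(a,.13,.014) for a in (1.62,1.4,1.2,1,.8,.6,.4,.2)])
p=arm.get_image('top');cv2.imwrite('pics/t2.png',p['img'])
E
```

```text
time: 2.85
position: [0.4993, -0.0, 0.2706]
orientation: [0.184, 0.983, 0.0, 0.0]
force: [-0.1, -0.8, -0.4]
gripper_width: -0.0003
grasp_force: 0.0
time: 3.75
position: [0.4236, -0.3206, 0.2712]
orientation: [0.189, 0.982, -0.002, 0.0]
force: [-0.2, 0.2, -0.3]
gripper_width: -0.0
grasp_force: 0.0
t 3.75 [ 0.424 -0.321  0.271] F [-0.225  0.201 -0.28 ] R [[-0.928, 0.372, -0.0], [0.372, 0.928, -0.005], [-0.002, -0.004, -1.0]]
[ 0.428 -0.314  0.145] n 3 row [-0.07  0.27  4.21] norm 12.6
[ 0.422 -0.274  0.145] n 1 row [ 2.07  3.54 -0.02] norm 4.1
[ 0.415 -0.245  0.145] n 1 row [ 1.72  2.36 -0.01] norm 2.9
[ 0.414 -0.219  0.145] n 1 row [ 1.08  2.42 -0.01] norm 2.7
[ 0.418 -0.193  0.145] n 1 row [ 0.58  2.59 -0.01] norm 2.7
[ 0.428 -0.168  0.145] n 1 row [ 0.05  2.65 -0.01] norm 2.7
[ 0.442 -0.145  0.145] n 1 row [-0.47  2.61 -0.01] norm 2.7
[ 0.46  -0.126  0.145] n 1 row [-0.98  2.47 -0.01] norm 2.7
[ 0.482 -0.111  0.145] n 1 row [-1.45  2.22 -0.01] norm 2.7
```

View pics/t2.png

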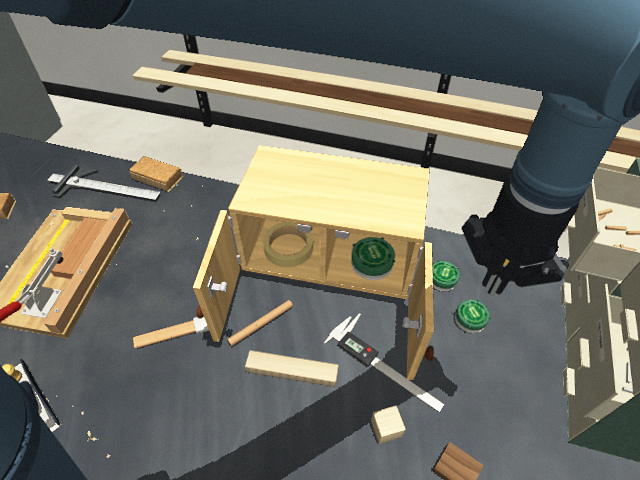

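The gripper is at (500,270) in the picture, clear of the right door's outer side, and the scene is unchanged. I'll lower it and start the sweep.

```bash
python3 -m handwheel '[[0,0.1,4.2,0,0,0,0],[-0.1,0.3,4.2,0,0,0,0],[-0.1,0.4,4.2,0,0,0,0],[0.5,0.9,0,0,0,0,0],[0.5,0.9,0,0,0,0,0],[0.5,0.9,0,0,0,0,0],[0.5,0.9,0,0,0,0,0],[0.86,1.18,0,0,0,0,0],[0.86,1.18,0,0,0,0,0],[0.54,1.21,0,0,0,0,0],[0.54,1.21,0,0,0,0,0]]'
python3 - <<'E'
from go import *
rows([off(a,.13,.014) for a in (1,.8,.6,.4,.2)])
p=arm.get_image('top');cv2.imwrite('pics/t3.png',p['img'])
E
```

```text
time: 4.9
position: [0.4185, -0.2105, 0.1462]
orientation: [0.184, 0.983, 0.001, 0.002]
force: [0.3, -0.2, -0.4]
gripper_width: -0.0
grasp_force: 0.0
t 4.9 [ 0.418 -0.211  0.146] F [ 0.278 -0.176 -0.404] R [[-0.932, 0.361, 0.005], [0.361, 0.932, 0.0], [-0.004, 0.002, -1.0]]
[ 0.418 -0.193  0.145] n 1 row [0.65 1.66 0.12] norm 1.8
[ 0.428 -0.168  0.145] n 1 row [0.02 2.66 0.01] norm 2.7
[ 0.442 -0.145  0.145] n 1 row [-0.5   2.61  0.01] norm 2.7
[ 0.46  -0.126  0.145] n 1 row [-1.01  2.45  0.01] norm 2.7
[ 0.482 -0.111  0.145] n 1 row [-1.48  2.2   0.01] norm 2.7
```

View pics/t3.png

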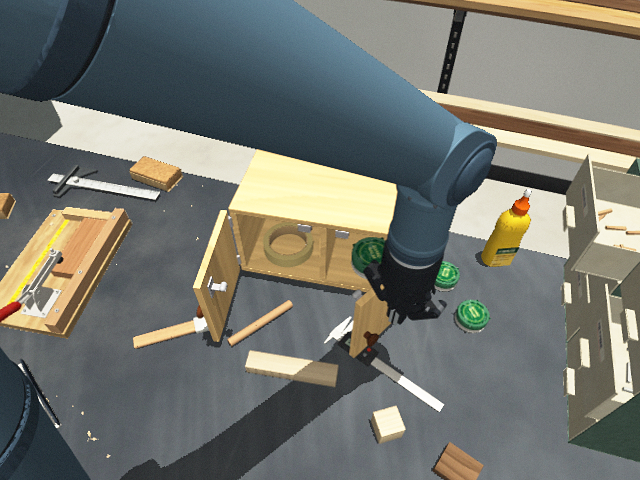

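The door is swinging in ahead of the fingers, with its free edge near (355,350). I'll continue the arc.

```bash
python3 -m handwheel '[[0.32,0.83,0,0,0,0,0],[0.32,0.83,0,0,0,0,0],[0,1.33,0,0,0,0,0],[0,1.33,0,0,0,0,0],[-0.25,1.3,0,0,0,0,0],[-0.25,1.3,0,0,0,0,0],[-0.5,1.22,0,0,0,0,0],[-0.5,1.22,0,0,0,0,0],[-0.74,1.1,0,0,0,0,0],[-0.74,1.1,0,0,0,0,0]]'
python3 - <<'E'
from go import *
rows([off(a,.13,.014) for a in (.12,.05,0)]+[off(0,.13,.004)])
p=arm.get_image('top');cv2.imwrite('pics/t4.png',p['img'])
E
```

```text
time: 5.95
position: [0.4813, -0.1115, 0.1441]
orientation: [0.184, 0.983, -0.0, -0.001]
force: [-8.4, -5.9, 4.2]
gripper_width: 0.0003
grasp_force: 0.0
t 5.95 [ 0.481 -0.111  0.144] F [-8.429 -5.888  4.181] R [[-0.933, 0.361, -0.001], [0.361, 0.933, -0.001], [0.001, -0.001, -1.0]]
[ 0.491 -0.106  0.145] n 1 row [-0.75  0.86 -0.09] norm 1.1
[ 0.5   -0.103  0.145] n 1 row [-0.67  0.64 -0.  ] norm 0.9
[ 0.506 -0.1    0.145] n 1 row [-0.51  0.43 -0.  ] norm 0.7
[ 0.516 -0.099  0.145] n 1 row [-0.89  0.45 -0.  ] norm 1.0
```

```bash
python3 -m handwheel '[[-0.38,0.43,0,0,0,0,0],[-0.38,0.43,0,0,0,0,0],[-0.34,0.32,0,0,0,0,0]]'; python3 -m handwheel '[[-0.34,0.32,0,0,0,0,0],[-0.25,0.21,0,0,0,0,0],[-0.25,0.21,0,0,0,0,0]]'
python3 - <<'E'
from go import *
rows([off(0,.13,.014)])
p=arm.get_image('top');cv2.imwrite('pics/t5.png',p['img'])
E
```

```text
time: 6.3
position: [0.4957, -0.105, 0.1442]
orientation: [0.184, 0.983, 0.0, 0.0]
force: [-7.0, -2.4, 3.4]
gripper_width: 0.0
grasp_force: 0.0
time: 6.6
position: [0.4955, -0.1043, 0.1437]
orientation: [0.185, 0.983, -0.001, -0.012]
force: [-31.6, -5.6, 27.9]
gripper_width: -0.0001
grasp_force: 0.0
t 6.6 [ 0.496 -0.104  0.144] F [-31.618  -5.59   27.872] R [[-0.931, 0.363, -0.023], [0.363, 0.932, 0.001], [0.022, -0.007, -1.0]]
[ 0.506 -0.1    0.145] n 1 row [-0.86  0.75 -0.15] norm 1.2
```

View pics/t5.png

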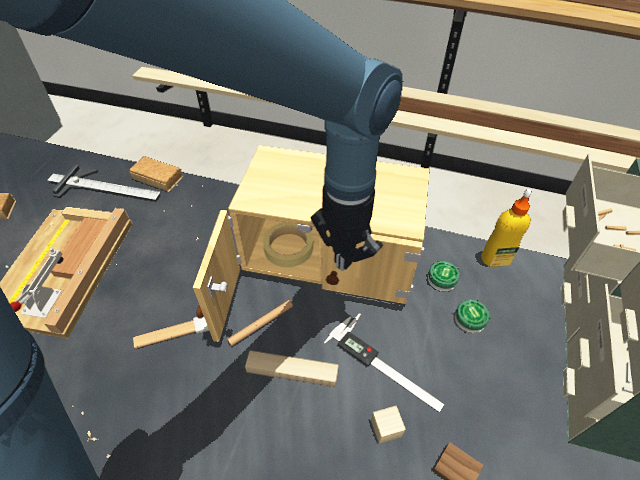

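The tool has met a firm stop about 10 mm before the predicted spot, with the door apparently shut. I'll back off and check.

```bash
python3 -m handwheel '[[0.9,-0.5,0,0,0,0,0],[1.9,-1,0,0,0,0,0],[2,-1,0,0,0,0,0],[2,-1,0,0,0,0,0],[0,0,0,0,0,0,0]]'
python3 - <<'E'
from go import *
rows([off(0,.13,.014)])
p=arm.get_image('top');m=arm.cut_out('right_door',p);I=p['img'].copy()
print([(k['confidence'],k['point']) for k in m])
for a,c in((0,(0,0,255)),(.1,(255,0,0))):
    q=proj(p,c2w(X,door(a,-1,[(0,.014,.024),(.165,.014,.024),(.165,.014,.196),(0,.014,.196)])))
    cv2.polylines(I,[q.astype(int)],True,c,1)
cv2.imwrite('pics/t6.png',np.hstack([cv2.resize(J[190:330,270:440],None,fx=2.3,fy=4) for J in(I,p['img'])]))
E
```

```text
time: 7.15
position: [0.4275, -0.109, 0.1438]
orientation: [0.185, 0.983, 0.001, -0.001]
force: [-0.5, -0.2, 0.0]
gripper_width: 0.0001
grasp_force: 0.0
t 7.15 [ 0.427 -0.109  0.144] F [-0.453 -0.166  0.002] R [[-0.932, 0.363, -0.001], [0.363, 0.932, 0.002], [0.002, 0.002, -1.0]]
[ 0.506 -0.1    0.145] n 2 row [-3.51  1.84 -0.06] norm 7.9
[(0.6, [391.2, 267.1])]
```

View pics/t6.png

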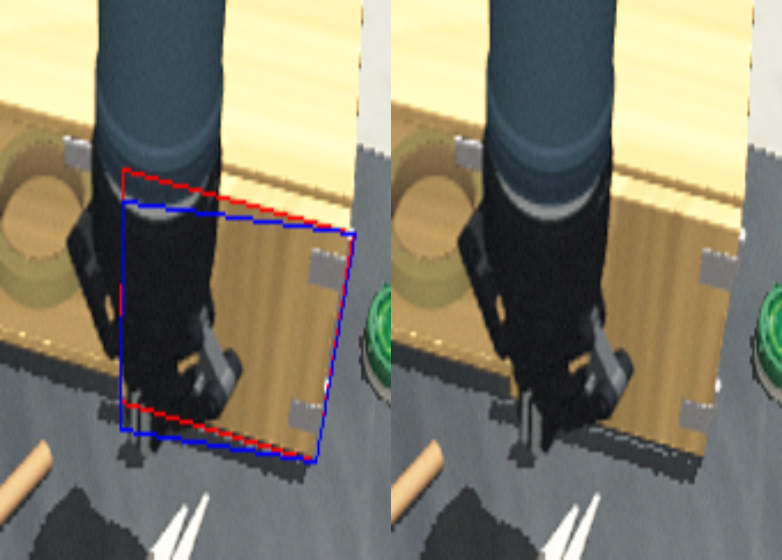

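The lower edge follows the shut outline (red), but the arm covers the free edge. I'll clear the arm away for a proper check.

```bash
python3 -m handwheel '[[0,0,-4,0,0,0,0],[0,0,-4,0,0,0,0],[0,0,-4,0,0,0,0],[-1.6,-4.1,0,0,0,0,0],[-1.6,-4.1,0,0,0,0,0],[-1.6,-4.1,0,0,0,0,0],[-1.6,-4.1,0,0,0,0,0],[-1.6,-4.1,0,0,0,0,0],[0,0,0,0,0,0,0]]'
python3 - <<'E'
from go import *
rows([])
p=arm.get_image('top');m=arm.cut_out('right_door',p);I=p['img'].copy()
M=m[0]['pixels']
for a in np.arange(0,.2,.03):
    q=proj(p,c2w(X,door(a,-1,[(0,.014,.024),(.165,.014,.024),(.165,.014,.196),(0,.014,.196)])))
    Z=np.zeros((480,640),np.uint8);cv2.fillConvexPoly(Z,q.astype(int),1);Z=Z>0
    print(a,(Z&M).sum()/(Z|M).sum())
    if a==0: cv2.polylines(I,[q.astype(int)],True,(0,0,255),1)
cv2.imwrite('pics/t7.png',np.hstack([cv2.resize(J[190:330,270:440],None,fx=2.3,fy=4) for J in(I,p['img'])]))
E
```

```text
time: 8.15
position: [0.4299, -0.3369, 0.2653]
orientation: [0.188, 0.982, -0.005, 0.001]
force: [-0.8, -0.7, 0.6]
gripper_width: -0.0001
grasp_force: 0.0
t 8.15 [ 0.43  -0.337  0.265] F [-0.814 -0.731  0.638] R [[-0.929, 0.37, -0.0], [0.37, 0.929, -0.009], [-0.003, -0.009, -1.0]]Traceback (most recent call last):
  File "<stdin>", line 4, in <module>
IndexError: list index out of range
```

Run:
```python
from go import *
p=arm.get_image('top');I=p['img'].copy()
ms=arm.cut_out('right_door',p);print(len(ms))
for a in np.arange(0,.16,.03):
    q=proj(p,c2w(X,door(a,-1,[(0,.014,.024),(.165,.014,.024),(.165,.014,.196),(0,.014,.196)])))
    print(a.round(2),q[1:3].round(1).tolist())
    if ms:
        M=ms[0]['pixels'];Z=np.zeros((480,640),np.uint8);cv2.fillConvexPoly(Z,q.astype(int),1);Z=Z>0;print((Z&M).sum()/(Z|M).sum())
    if a==0: cv2.polylines(I,[q.astype(int)],True,(0,0,255),1)
cv2.imwrite('pics/t7.png',np.hstack([cv2.resize(J[190:330,290:440],None,fx=2.6,fy=4) for J in(I,p['img'])]))
```

```text
1
0.0 [[322.8, 290.8], [323.8, 232.7]]
0.8667312036140691
0.03 [[322.5, 292.9], [323.5, 235.0]]
0.8357357833042928
0.06 [[322.4, 295.0], [323.3, 237.2]]
0.7947842285004657
0.09 [[322.3, 297.2], [323.2, 239.5]]
0.7683823529411765
0.12 [[322.2, 299.3], [323.1, 241.8]]
0.7397590361445783
0.15 [[322.3, 301.5], [323.2, 244.2]]
0.7042628774422736
```

View pics/t7.png

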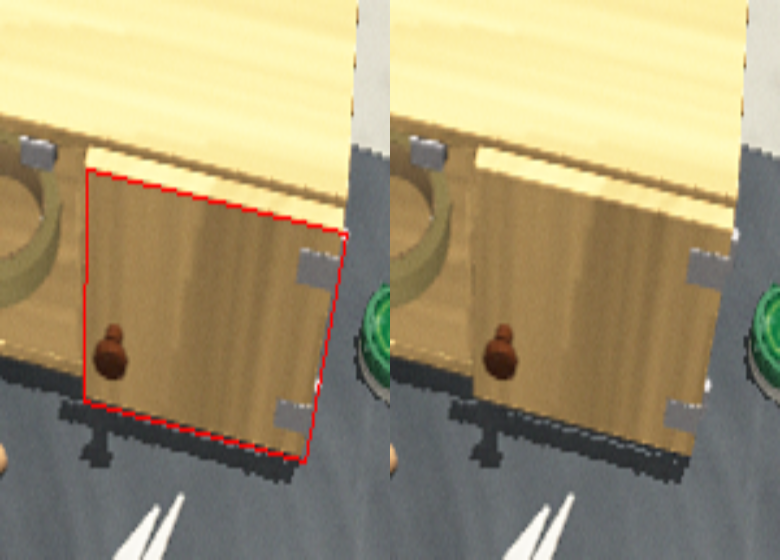

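The door lies exactly on the shut outline, with an even gap along the top, and it has stayed there since release. The left door is untouched and the arm is clear.

```bash
python3 -c "
from rig import arm
print(arm.sign_off())"
```

```text
the job is handed in; nothing more can be done
None
```

The largest wax tin is in the right bay; I pushed that door shut until it seated and stayed, left the left door open, and handed the job in with the arm clear at about 8 s (no verdict was returned).

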